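# Proof-tug the snap-in sensor plugs on the clamped test carriage

## Robot

A 6-joint arm with a two-finger parallel gripper is mounted at the origin on a cart in front of the work surface, level with it; the furniture and walls round the work are solid. World frame = base frame: x ahead of the robot, y to its left, z up, the work surface at z = 0. Lengths are in m, angles in rad, forces in N, time in s.
With the tool pointing down it reaches from about 0.35 to 0.775 m from the base axis. Payload 7.3 kg.
Tool frame: the origin (TCP) lies at the very end of the fingers, on their centre line; the grasp point (between the pads) lies grip_point_offset behind it (grip_point_offset is the distance from the TCP to the grasp point, in m); z points along the fingers, y is the direction in which the jaws open and shut (so a half turn about z gives the same grasp; the last joint's range is limited). The gripper opens to 92 mm and grips with 3 to 60 N. Pads are 19 mm wide; open, the fingers measure 130 mm over their backs; the gripper's body (75 mm by 190 mm) begins 47 mm behind the grasp point.
Start: joints at [1.115, 0.342, 1.524, -0, 1.275, -0.146], TCP at [0.16, 0.5, 0.227] pointing down, gripper open.
Joint ranges: [-2.53, 2.53], [-0.77, 2.02], [0.04, 2.7], [-1, 4.14], [0.28, 2.66], [-3.11, 3.11]. Speed limits (rad/s): [2.57, 2.57, 3.14, 3.14, 3.14, 3.14].

## Interface

Orientations are given as [roll, pitch, yaw] about the fixed x, y, z axes, in that order (R = Rz(yaw) Ry(pitch) Rx(roll)).
In Python, from cell import * gives the robot as it stands.
- The arm moves only by the shell command python3 -m inch 'ROWS' [OPENING] [FORCE]. ROWS is JSON, a list that holds one entry, the list of rows, each a list of 4 numbers: the shift along the tool's x, y, z in mm, then the turn about the tool's z in rad. In form: [[[x, y, z, roll], ...]]. A call has 1 to 10 rows; each row shifts and turns the commanded pose from where the row before left it, along the tool's axes as they then stand; what a row does not reach is not made up. A row lasts 1/8 s, in which the tool goes at most 62.5 mm and 10.7 degrees, less where a joint would pass 70% of its speed; a pose out of reach is approached as far as the arm can. A call with a gripper value outside its range is refused whole. OPENING is the closure, from -1 (fully open) to 1 (shut), set as the call begins (- or left out, the last holds). The fingers move at their own pace and stop on an object; FORCE is the grip in N (left out, the last holds). Time passes only in rows, so rows that do not move let the fingers close. It gives the time, the measured TCP pose, the force and the opening at its end, in the units of the state.
- observe(): the state, without advancing time (a new reading comes with each control period).
- read_camera(name): name is "scene" or "top"; returns a dict with "img" (420x560x3 uint8, blue, green, red), "fx", "fy", "cx", "cy" (pixels), "eye" and "rotation" of the camera in the world. Camera axes: x right, y down, z forward; pixel columns grow to the right and rows downward; lengths in m; the calibration is good to about 2 mm. A picture is of the moment at which its call begins. There is no depth.
- hand_in(): hands the job in, once; it reports no verdict.
Trained networks look in the newest picture that a camera, given by its name, has taken for a name from the list of things; names that differ only in an ending like _2 or _b are one class to them, and where a whole thing is asked for, a point or a joint stands for the part that bears it (a point fixed in the world has none). Each returns a list of dicts, best first, with "conf" (0 to 1); they miss things now and then, are a little off and sometimes report something else, mostly with a low value. They report only what shows in the picture. A call takes as long as a camera call.
- boxes_of(camera, label): "at" ([row, column] in pixels, amid what is visible of it).
- place_of(camera, label): "at" ([row, column] in pixels: a listed point, or the origin of a listed thing).
The state is a dict: "time": time; "qpos": joint angles; "qvel": joint speeds; "joint_efforts": joint torques, N m; "tool_pos": TCP position; "tool_rot": TCP orientation; "contact_force": force on the tool from outside, world axes, zero at the start; "torque": the same for the moment, N m; "opening": finger opening in m.
Only numpy, scipy, OpenCV 4.12 (cv2) and the standard library are available. Lean on these libraries where they do the work, as an engineer would, in place of code of your own. Each camera call takes 0.05 s, during which the arm holds its last target. There are 200 camera calls.

## Task

Check that every sensor plug in the test fixture is snapped in. Draw the carriage forward to its stop and lock it with the clamp knob, then tug each plug straight up with about 10 N (8 to 12 N, never above 13): a plug that holds stays in its sleeve, which the tug leaves drawn up to its green band, and any plug that simply comes out goes into the steel tray. When all are checked, turn the clamp back free, slide the carriage fully back home, and do not disturb the pot and bottles standing around.

Things in the scene. Friction and masses are not known exactly. Their poses are not given: they have to be found in the camera images.
- fixture: grey base plate, 180 x 350 x 10 mm, fixed. Origin on its underside; its -x is the front, +y left. On it an aluminium carriage, 44 (x) x 244 (y) mm, top 50 mm above the bench, slides along x, with five square sleeves (tops at 53 mm) at y = +76, +38, 0, -38, -76 mm. The row is at x = +30 mm when home, -40 mm at the front stop. Three to five sleeves hold a plug, the rest are empty
- carriage (a joint): slide of the carriage in m: 0 = home (rear, where it starts), 0.07 = fully forward against the front stop. Friction about 2.5 N; stays where it is left
- carriage_grip (a point): centre of the carriage's upright black handle at its left (+y) end: 14 mm thick along fixture x, 22 mm along fixture y, from 50 to 96 mm above the bench, this point at 73. Moves with the carriage; grip it from above across the 14 mm and draw it along fixture -x to the front stop
- clamp (a joint): clamp knob angle, rad about the vertical, growing counter-clockwise from above: 0 = free, 1.45 = fully locked (1.25 and up counts as locked, below 0.25 as free). A red bar under it swings in behind the carriage when that stands at the front stop and blocks it; if the carriage is not at the stop the bar strikes it. Friction 0.06 N m; stays where it is left
- clamp_grip (a point): on the knob's axis, half-way up its black bar grip, 74 mm above the bench, at the fixture's right (-y) end. The bar is 42 mm long, 12 mm thick, from 61 to 87 mm above the bench. At clamp = 1.45 it lies along fixture y; at clamp = q it is turned clockwise from that by 1.45 - q rad. Take it across its thickness and turn with it
- sleeve_1 (a joint): rise (m) of sleeve 1, 22 mm square, at fixture y = +76 mm; 0 at the start. A pull up through its plug of 6 N + 350 N/m x rise lifts it (8 N at 6 mm, 10 N at 11, 12 N at 17, 13 N at 20) and friction keeps it up (it settles to about 13 mm if drawn further; any rise over 4.5 mm left counts). Bands on its sides: white, then green from 6 mm, red beyond 17 mm
- sleeve_2 (a joint): rise (m) of sleeve 2, 22 mm square, at fixture y = +38 mm; 0 at the start. A pull up through its plug of 6 N + 350 N/m x rise lifts it (8 N at 6 mm, 10 N at 11, 12 N at 17, 13 N at 20) and friction keeps it up (it settles to about 13 mm if drawn further; any rise over 4.5 mm left counts). Bands on its sides: white, then green from 6 mm, red beyond 17 mm
- sleeve_3 (a joint): rise (m) of sleeve 3, 22 mm square, at fixture y = +0 mm; 0 at the start. A pull up through its plug of 6 N + 350 N/m x rise lifts it (8 N at 6 mm, 10 N at 11, 12 N at 17, 13 N at 20) and friction keeps it up (it settles to about 13 mm if drawn further; any rise over 4.5 mm left counts). Bands on its sides: white, then green from 6 mm, red beyond 17 mm
- sleeve_4 (a joint): rise (m) of sleeve 4, 22 mm square, at fixture y = -38 mm; 0 at the start. A pull up through its plug of 6 N + 350 N/m x rise lifts it (8 N at 6 mm, 10 N at 11, 12 N at 17, 13 N at 20) and friction keeps it up (it settles to about 13 mm if drawn further; any rise over 4.5 mm left counts). Bands on its sides: white, then green from 6 mm, red beyond 17 mm
- sleeve_5 (a joint): rise (m) of sleeve 5, 22 mm square, at fixture y = -76 mm; 0 at the start. A pull up through its plug of 6 N + 350 N/m x rise lifts it (8 N at 6 mm, 10 N at 11, 12 N at 17, 13 N at 20) and friction keeps it up (it settles to about 13 mm if drawn further; any rise over 4.5 mm left counts). Bands on its sides: white, then green from 6 mm, red beyond 17 mm
- plug_a_head (a point): centre of a plug's blue head, 14 x 14 x 46 mm, sides along fixture axes; may be absent; in any sleeve. Seated: point 76 mm, head 53 to 99 mm above the bench. Below it a 9 mm shank goes 19.5 mm into the sleeve; plug 65.5 mm long, 30 g, z axis along it. All look alike: a sound one has a snap foot, 1.5 mm of play, then lifts its sleeve; one with no foot just lifts out
- plug_b_head (a point): centre of a plug's blue head, 14 x 14 x 46 mm, sides along fixture axes; may be absent; in any sleeve. Seated: point 76 mm, head 53 to 99 mm above the bench. Below it a 9 mm shank goes 19.5 mm into the sleeve; plug 65.5 mm long, 30 g, z axis along it. All look alike: a sound one has a snap foot, 1.5 mm of play, then lifts its sleeve; one with no foot just lifts out
- plug_c_head (a point): centre of a plug's blue head, 14 x 14 x 46 mm, sides along fixture axes; may be absent; in any sleeve. Seated: point 76 mm, head 53 to 99 mm above the bench. Below it a 9 mm shank goes 19.5 mm into the sleeve; plug 65.5 mm long, 30 g, z axis along it. All look alike: a sound one has a snap foot, 1.5 mm of play, then lifts its sleeve; one with no foot just lifts out
- plug_d_head (a point): centre of a plug's blue head, 14 x 14 x 46 mm, sides along fixture axes; may be absent; in any sleeve. Seated: point 76 mm, head 53 to 99 mm above the bench. Below it a 9 mm shank goes 19.5 mm into the sleeve; plug 65.5 mm long, 30 g, z axis along it. All look alike: a sound one has a snap foot, 1.5 mm of play, then lifts its sleeve; one with no foot just lifts out
- plug_e_head (a point): centre of a plug's blue head, 14 x 14 x 46 mm, sides along fixture axes; may be absent; in any sleeve. Seated: point 76 mm, head 53 to 99 mm above the bench. Below it a 9 mm shank goes 19.5 mm into the sleeve; plug 65.5 mm long, 30 g, z axis along it. All look alike: a sound one has a snap foot, 1.5 mm of play, then lifts its sleeve; one with no foot just lifts out
- reject_tray: steel tray, 425 (its x) x 272 (its y) mm, rim 16 mm high and 16 mm wide, loose, 0.42 kg; origin at the centre of its underside, inner floor 2 mm above the bench. It lies to the left of the fixture with its long side roughly along x
- sample_pot_mid (a point): bystander, small white round sample pot with a push lid, 37 dia x 42 high mm; the point at its middle, half-way up. Leave it standing where it is
- dropper_bottle_mid (a point): bystander, small amber dropper bottle with a black bulb, 34 dia x 84 high mm; the point at its middle, half-way up. Leave it standing where it is
- small_bottle_mid (a point): bystander, small white screw-cap reagent bottle, 48 dia x 75 high mm; the point at its middle, half-way up. Leave it standing where it is

How it is judged:
By the outcome, as a careful person would: the job done as asked, in the order asked, and still so for the second after the job is handed in, with the robot touching nothing.
Of plug_a, plug_b, plug_c, plug_d, plug_e only 3 to 5 are there at a start; the rules pass over those that are not, and their reading is None.
At some moment in a run one of reject_tray may be knocked a few centimetres aside while the robot is not near it.
Once in a run the grip may slacken for a moment while it holds something.
It also fails if it takes over 210 s, if anything falls off the work surface, if the arm or the gripper's body presses on something with over 40 N, if the wrist force passes 120 N, or if a joint passes its speed limit or range.

## Working session

There is one attempt and no reset: what is moved stays moved. The work goes in short steps, Python scripts to look and compute and a shell command to move; the robot and the scene stay as the last step left them, time stands still between calls to the robot, and variables do not carry over. Pictures are saved under pics/ and viewed, about 12 in all and at most 16, crops included, and the job is handed in when it is done.

```bash
mkdir -p pics; ls
python3 - <<'E'
from cell import *
import cv2,numpy as np
s=observe();print(s)
print(grip_point_offset)
for n in("scene","top"):
    c=read_camera(n);cv2.imwrite(f"pics/{n}0.png",c["img"]);print(n,c["fx"],c["cx"],c["cy"],c["eye"],np.round(c["rotation"],3).tolist())
    for l in ["fixture","carriage_grip","clamp_grip","plug_a_head","reject_tray","sample_pot_mid","dropper_bottle_mid","small_bottle_mid"]:
        print(l,[(np.round(d["at"],1).tolist(),round(d["conf"],2)) for d in place_of(n,l)][:7])
E
```

```text
pics
{'time': 0.0, 'qpos': array([ 1.11498155e+00,  3.42713211e-01,  1.52502068e+00, -2.25643804e-05,
        1.27540394e+00, -1.45976217e-01]), 'qvel': array([ 1.21416317e-03, -4.28214250e-04,  1.56150818e-03,  2.78729384e-04,
       -8.25570383e-05,  1.33195369e-03]), 'joint_efforts': array([ 1.91674453e-04, -4.31238377e+01, -2.44217777e+01,  7.17640459e-02,
        5.60030504e-02, -1.17391501e-04]), 'tool_pos': array([0.15986529, 0.49963556, 0.22604863]), 'tool_rot': array([-3.14006077e+00, -2.03411146e-04,  2.83176052e+00]), 'contact_force': array([ 0.48376786,  0.54775307, -0.84411315]), 'torque': array([-0.02541188, -0.03286423,  0.05697763]), 'opening': 0.09190653343400627}
0.0188
scene 414.26562059977357 282.85582686883026 209.43754720684285 [-0.42559432 -0.61738166  0.70056569] [-2.08, -0.001, -0.986]
fixture [([231.8, 336.2], 0.89)]
carriage_grip [([199.1, 301.6], 0.9)]
clamp_grip [([221.6, 373.8], 0.58)]
plug_a_head [([208.2, 348.5], 0.56)]
reject_tray [([188.7, 202.2], 0.89)]
sample_pot_mid [([233.6, 236.1], 0.57)]
dropper_bottle_mid [([276.1, 396.0], 0.74)]
small_bottle_mid [([249.1, 413.5], 0.9)]
top 472.31913883191544 277.18147489178085 213.228086481751 [ 0.40765454 -0.02599329  1.38576121] [-3.049, 0.007, -1.565]
fixture [([193.3, 319.3], 0.68), ([183.4, 291.9], 0.26)]
carriage_grip [([184.5, 277.0], 0.8)]
clamp_grip [([189.9, 368.2], 0.67), ([186.6, 290.2], 0.29)]
plug_a_head [([181.5, 334.7], 0.4)]
reject_tray [([206.7, 133.2], 0.65)]
sample_pot_mid [([192.6, 370.2], 0.7), ([265.4, 238.4], 0.41), ([200.9, 412.1], 0.23)]
dropper_bottle_mid [([255.0, 410.2], 0.42)]
small_bottle_mid [([201.2, 415.3], 0.86)]
```

View pics/top0.png

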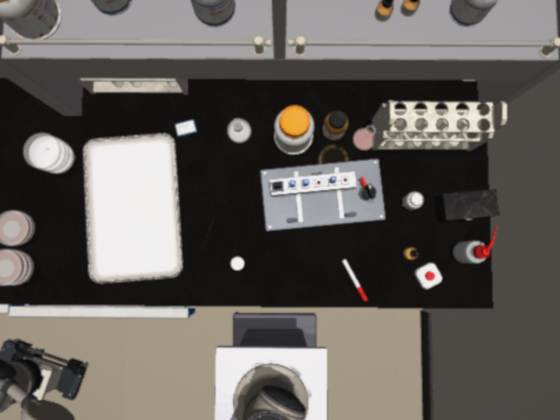

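View pics/scene0.png

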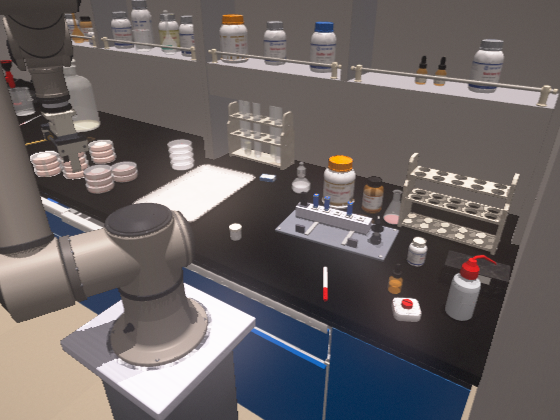

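```bash
cat > h.py <<'E'
from cell import *
import cv2,numpy as np
from scipy.spatial.transform import Rotation as R
def cam(n): return read_camera(n)
def ray(c,at):
    d=np.array([(at[1]-c["cx"])/c["fx"],(at[0]-c["cy"])/c["fy"],1])
    return R.from_euler('xyz',c["rotation"]).apply(d)
def onz(c,at,z):
    d=ray(c,at);e=np.array(c["eye"]);return (e+d*(z-e[2])/d[2])
def proj(c,p):
    q=R.from_euler('xyz',c["rotation"]).inv().apply(np.array(p)-c["eye"])
    return np.array([c["fy"]*q[1]/q[2]+c["cy"],c["fx"]*q[0]/q[2]+c["cx"]])
E
python3 - <<'E'
from h import *
t=cam("top");s=cam("scene")
P={"fixture":([231.8,336.2],[193.3,319.3],0),"carriage_grip":([199.1,301.6],[184.5,277],.073),"clamp":([221.6,373.8],[189.9,368.2],.074),"tray":([188.7,202.2],[206.7,133.2],0),"pot":([233.6,236.1],[265.4,238.4],.021),"drop":([276.1,396],[255,410.2],.042),"small":([249.1,413.5],[201.2,415.3],.0375),"plug":([208.2,348.5],[181.5,334.7],.076)}
for k,(a,b,z) in P.items(): print(k,np.round(onz(s,a,z),3),np.round(onz(t,b,z),3))
for n,c in(("top",t),("scene",s)):
    i=c["img"]
    r=(slice(130,290),slice(220,440)) if n=="top" else (slice(160,300),slice(210,430))
    cv2.imwrite(f"pics/{n}c.png",cv2.resize(i[r],None,fx=3.6,fy=3.6,interpolation=cv2.INTER_CUBIC))
E
```

```text
fixture [ 0.594 -0.145  0.   ] [ 0.596 -0.14   0.   ]
carriage_grip [ 0.604 -0.009  0.073] [ 0.61  -0.016  0.073]
clamp [ 0.598 -0.262  0.074] [ 0.596 -0.271  0.074]
tray [0.587 0.421 0.   ] [0.553 0.41  0.   ]
pot [0.385 0.09  0.021] [0.383 0.094 0.021]
drop [ 0.429 -0.396  0.042] [ 0.415 -0.394  0.042]
small [ 0.578 -0.393  0.037] [ 0.569 -0.412  0.038]
plug [ 0.628 -0.165  0.076] [ 0.619 -0.177  0.076]
```

View pics/topc.png

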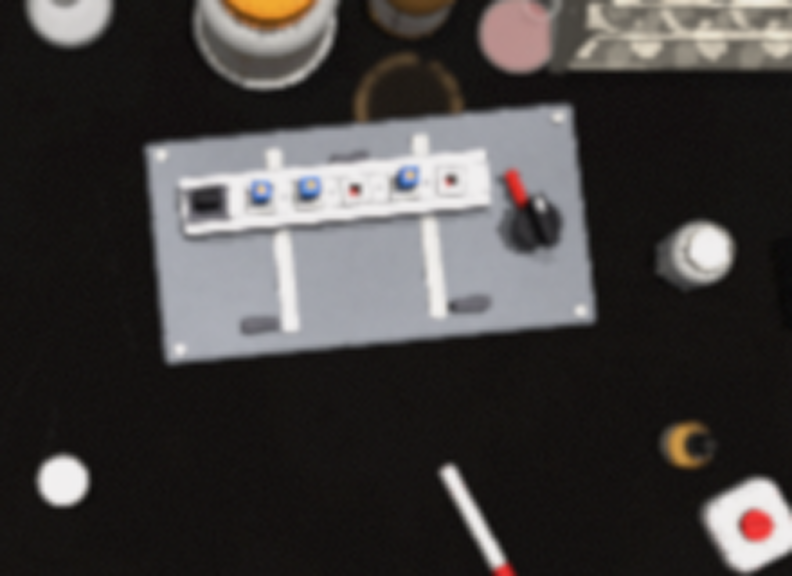

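```bash
cat >> h.py <<'E'
F=None
import json,os
if os.path.exists("fix.json"): F=json.load(open("fix.json"))
def W(x,y,z=0.):
    a=F[2];return np.array([F[0]+x*np.cos(a)-y*np.sin(a),F[1]+x*np.sin(a)+y*np.cos(a),z])
def go(p,yaw=None):
    "needed shift in tool axes mm and roll"
    s=observe();r=R.from_euler('xyz',s["tool_rot"]);d=r.inv().apply(np.array(p)-s["tool_pos"])*1000
    a=0 if yaw is None else -((yaw-s["tool_rot"][2]+np.pi)%(2*np.pi)-np.pi)
    print("tool",np.round(s["tool_pos"],4),"rot",np.round(s["tool_rot"],3),"shift",np.round(d,1),"roll",round(a,3),"F",np.round(s["contact_force"],1),"open",round(s["opening"]*1000,1))
E
python3 - <<'E'
from h import *
t=cam("top");s=cam("scene")
px=np.array([[147,145],[571,105],[595,323],[168,362]])/3.6+[220,130]
w=np.array([onz(t,(v,u),.01)[:2] for u,v in px])
loc=np.array([[.09,.175],[.09,-.175],[-.09,-.175],[-.09,.175]])
from scipy.optimize import least_squares
f=lambda p:(loc@np.array([[np.cos(p[2]),np.sin(p[2])],[-np.sin(p[2]),np.cos(p[2])]])+p[:2]-w).ravel()
r=least_squares(f,[.6,-.14,.09]);print(r.x,np.round(r.fun*1000,1))
json.dump(list(r.x),open("fix.json","w"))
import h;h.F=list(r.x)
# predicted vs seen
i=t["img"];j=s["img"];i=i.copy();j=j.copy()
hsv=cv2.cvtColor(i,cv2.COLOR_BGR2HSV)
for y in(.076,.038,-.038):
    c=proj(t,W(.03,y,.099));print("pred top",c)
    for im,cc in((i,t),(j,s)):
        for z in(.053,.099):
            q=proj(cc,W(.03,y,z));cv2.circle(im,tuple(np.int32(np.round(q[::-1]*8))),4,(0,255,0),-1,cv2.LINE_AA,3)
m=cv2.inRange(hsv,(100,90,60),(130,255,255));m[:130]=0;m[290:]=0
print(cv2.connectedComponentsWithStats(m)[3][1:],cv2.connectedComponentsWithStats(m)[2][1:,4])
for u,v in((207,203),):print("handle top",onz(t,(130+v/3.6,220+u/3.6),.096),"pred",W(.03,.11,.096))
# bottles: orange
print("orange base/top",proj(s,[.72,-.05,0]),)
a=cv2.resize(i[155:235,255:395],None,fx=4,fy=4);b=cv2.resize(j[150:260,270:430],None,fx=4,fy=4)
cv2.imwrite("pics/c1.png",np.vstack([a,b[:,:560]][:2]) if 0 else b)
E
```

```text
[ 0.59013909 -0.14992519  0.09859736] [ 0.5  0.4  0.1 -0.4  0.2 -1.2 -0.7  1.3]
pred top [182.29688281 297.14862271]
pred top [181.01876661 310.89533665]
pred top [178.46299808 338.38377545]
[[191.5        133.        ]
 [195.         132.        ]
 [183.         135.        ]
 [188.         134.        ]
 [179.5        136.        ]
 [332.45454545 180.09090909]
 [294.         181.        ]
 [304.84615385 182.46153846]
 [292.         184.1       ]] [ 2  1  1  3  4 11  1 13 10]
handle top [ 0.60132402 -0.01731525  0.096     ] pred [ 0.60916525 -0.0375063   0.096     ]
orange base/top [207.7117846  328.36289244]
```

View pics/c1.png

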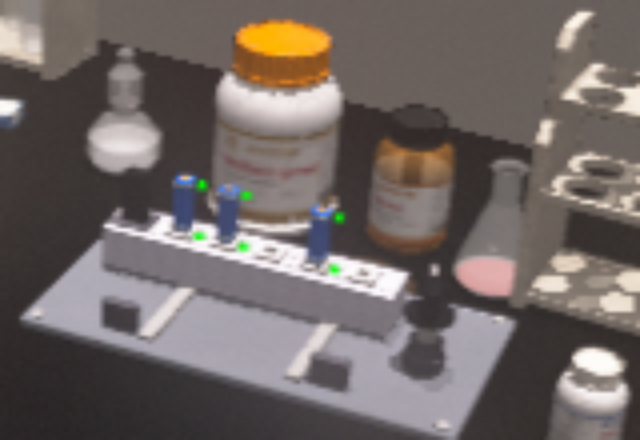

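Run:
```python
from h import *
t=cam("top");s=cam("scene");i=t["img"]
print(i[220,280],i[200,330],i[150,250])
m=cv2.inRange(i,(95,85,70),(200,170,160));m[:155]=0;m[240:]=0;m[:,:255]=0;m[:,390:]=0
m=cv2.morphologyEx(m,cv2.MORPH_OPEN,np.ones((3,3)))
m=cv2.morphologyEx(m,cv2.MORPH_CLOSE,np.ones((3,3)))
cs=max(cv2.findContours(m,0,1)[0],key=cv2.contourArea)
h_=cv2.convexHull(cs)[:,0];w=np.array([onz(t,(v,u),.01)[:2] for u,v in h_])
c=cv2.minAreaRect((w*1000).astype(np.float32));print(c)
for k in("carriage_grip","clamp_grip","plug_a_head","fixture"):
    for n,cc in(("top",t),("scene",s)):
        print(k,n,[(np.round(onz(cc,d["at"],dict(carriage_grip=.073,clamp_grip=.074,plug_a_head=.076,fixture=0)[k])[:2],3).tolist(),round(d["conf"],2)) for d in place_of(n,k)])
i=i.copy()
for u,v in h_: i[v,u]=(0,0,255)
cv2.imwrite("pics/c2.png",cv2.resize(i[155:240,255:395],None,fx=5,fy=5,interpolation=0))
```

```text
[184 175 173] [170 162 161] [17 19 20]
((593.4147338867188, -160.89891052246094), (180.8057403564453, 323.7294616699219), 5.836180686950684)
carriage_grip top [([0.605, -0.022], 0.57)]
carriage_grip scene [([0.629, 0.004], 0.8)]
clamp_grip top [([0.589, -0.27], 0.46)]
clamp_grip scene [([0.59, -0.287], 0.5)]
plug_a_head top [([0.63, -0.17], 0.38)]
plug_a_head scene [([0.628, -0.169], 0.58), ([0.4, -0.404], 0.5)]
fixture top [([0.623, -0.055], 0.71), ([0.59, -0.138], 0.61)]
fixture scene [([0.602, -0.129], 0.64), ([0.577, 0.428], 0.57)]
```

View pics/c2.png

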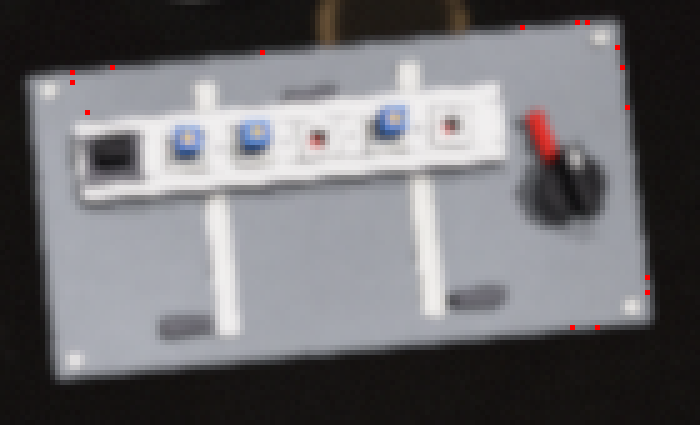

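Run:
```python
from h import *
t=cam("top");s=cam("scene");a=.0986
def org(w,x,y): return np.round([w[0]-x*np.cos(a)+y*np.sin(a),w[1]-x*np.sin(a)-y*np.cos(a)],4)
T=lambda u,v,z:onz(t,(155+v/5,255+u/5),z)
S=lambda u,v,z:onz(s,(150+v/4,270+u/4),z)
print("s5",org(T(452,126,.053),.03,-.076),"s3",org(T(318,139,.053),.03,0))
print("p1",org(T(187,136,.099),.03,.076),"p2",org(T(256,130,.099),.03,.038),"p4",org(T(392,118,.099),.03,-.038))
print("handle fix y, x:",T(112,153,.096), "carriage right corners",T(500,85,.05),T(507,158,.05),"left",T(82,200,.05))
print("scene p1",org(S(185,178,.099),.03,.076),"p2",org(S(229,189,.099),.03,.038),"p4",org(S(320,210,.099),.03,-.038),"s3",org(S(270,252,.053),.03,0),"s5",org(S(364,275,.053),.03,-.076))
print("knob", T(568,180,.087))
print("plug proj check: bottle orange base front", S(275,222,0), "top at z?",)
```

```text
s5 [ 0.5892 -0.1377] s3 [ 0.5888 -0.137 ]
p1 [ 0.5903 -0.1369] p2 [ 0.5901 -0.137 ] p4 [ 0.5897 -0.1362]
handle fix y, x: [ 0.60351871 -0.01702654  0.096     ] carriage right corners [ 0.65088705 -0.23843292  0.05      ] [ 0.60874586 -0.24203332  0.05      ] left [5.83362360e-01 2.37045755e-04 5.00000000e-02]
scene p1 [ 0.5916 -0.1355] p2 [ 0.5904 -0.1359] p4 [ 0.5907 -0.1351] s3 [ 0.5888 -0.1363] s5 [ 0.5893 -0.1374]
knob [ 0.59103853 -0.26969117  0.087     ]
plug proj check: bottle orange base front [ 0.75464491 -0.07292374  0.        ] top at z?
```

```bash
echo '[0.5900,-0.1366,0.0986]' > fix.json
python3 -m inch '[[[0,0,0,0.166],[0,0,0,0.166],[0,0,0,0.166],[0,0,0,0.166],[0,0,0,0.166],[0,0,0,0.166],[0,0,0,0.166],[0,0,0,0]]]' -0.2 20
python3 - <<'E'
from h import *
print(W(.03,.117,.12));go(W(.03,.117,.12),1.6694)
E
```

```text
time: 2.7
tool_pos: [0.16, 0.5, 0.2267]
tool_rot: [3.142, -0.0, 1.671]
contact_force: [-1.2, -0.4, -0.0]
opening: 0.0555
[ 0.60833677 -0.01721506  0.12      ]
tool [0.16   0.5    0.2267] rot [ 3.142 -0.     1.671] shift [-559.6  394.1  106.7] roll 0.002 F [-1.2 -0.4 -0. ] open 55.5
```

```bash
python3 -m inch '[[[-46,33,3,0],[-46,33,3,0],[-46,33,3,0],[-46,33,3,0],[-46,33,3,0],[-46,33,3,0],[-46,33,3,0],[-46,33,3,0],[-46,33,3,0],[-46,33,3,0]]]'
python3 -m inch '[[[-46,33,20,0],[-46,31,20,0],[0,0,10,0],[0,0,0,0],[0,0,0,0],[0,0,0,0]]]'
python3 - <<'E'
from h import *
go(W(.03,.117,.059),1.6694)
t=cam("top");s=cam("scene")
a=cv2.resize(s["img"][140:280,250:420],None,fx=4.5,fy=4.2);cv2.imwrite("pics/c3.png",a)
E
```

```text
time: 3.95
tool_pos: [0.535, 0.0733, 0.1968]
tool_rot: [3.141, -0.0, 1.674]
contact_force: [0.2, 0.5, -1.5]
opening: 0.055
time: 4.7
tool_pos: [0.6067, -0.0093, 0.1479]
tool_rot: [3.14, 0.0, 1.672]
contact_force: [0.3, 0.0, 0.6]
opening: 0.0552
tool [ 0.6067 -0.0093  0.1479] rot [3.14  0.    1.672] shift [-8.1  0.7 88.9] roll 0.002 F [0.3 0.  0.6] open 55.2
```

View pics/c3.png

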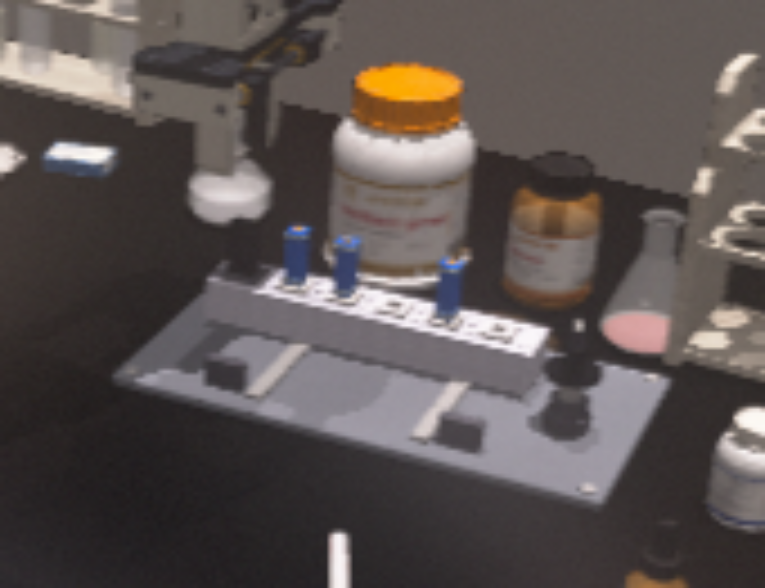

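Gripper is just above the handle (at about pixel 245,255 of the crop). Descend and grip.

```bash
python3 -m inch '[[[-8,0.5,20,0],[0,0,25,0],[0,0,25,0],[0,0,19,0],[0,0,0,0],[0,0,0,0]]]'
python3 -c 'from h import *
go(W(.03,.117,.059),1.6694)'
python3 -m inch '[[[0,0,0,0],[0,0,0,0],[0,0,0,0],[0,0,0,0],[0,0,0,0]]]' 1 20
python3 -c 'from h import *
go(W(.03,.117,.059),1.6694)'
```

```text
time: 5.55
tool_pos: [0.6086, -0.0181, 0.0587]
tool_rot: [3.14, 0.0, 1.67]
contact_force: [0.5, -0.9, 0.7]
opening: 0.0548
tool [ 0.6086 -0.0181  0.0587] rot [3.14 0.   1.67] shift [ 0.9 -0.1 -0.3] roll 0.001 F [ 0.5 -0.9  0.7] open 54.8
time: 6.18
tool_pos: [0.6084, -0.0182, 0.0578]
tool_rot: [3.141, 0.0, 1.67]
contact_force: [1.0, 0.8, -1.0]
opening: 0.0139
tool [ 0.6084 -0.0182  0.0578] rot [3.141 0.    1.67 ] shift [ 1.   0.  -1.2] roll 0.001 F [ 1.   0.8 -1. ] open 13.9
```

```bash
python3 -m inch '[[[0,-9,0,0],[0,-9,0,0],[0,-9,0,0],[0,-9,0,0],[0,-9,0,0],[0,-9,0,0],[0,-9,0,0],[0,-4,0,0],[0,0,0,0],[0,0,0,0]]]'
python3 -c 'from h import *
go(W(-.04,.117,.059),1.6694)'
python3 -m inch '[[[0,-1,0,0],[0,-1,0,0],[0,-1,0,0],[0,-1,0,0],[0,0,0,0],[0,0,0,0]]]'
python3 -c 'from h import *
go(W(-.04,.117,.059),1.6694)'
```

```text
time: 7.42
tool_pos: [0.5409, -0.0252, 0.0578]
tool_rot: [-3.141, 0.0, 1.67]
contact_force: [-0.1, -5.0, 2.3]
opening: 0.0139
tool [ 0.5409 -0.0252  0.0578] rot [-3.141  0.     1.67 ] shift [ 1.3 -2.1 -1.2] roll 0.0 F [-0.1 -5.   2.3] open 13.9
time: 8.18
tool_pos: [0.5409, -0.0252, 0.0579]
tool_rot: [3.134, 0.001, 1.669]
contact_force: [14.1, -1.3, -8.1]
opening: 0.0138
tool [ 0.5409 -0.0252  0.0579] rot [3.134e+00 1.000e-03 1.669e+00] shift [ 1.3 -2.1 -1.1] roll -0.0 F [14.1 -1.3 -8.1] open 13.8
```

```bash
python3 -m inch '[[[0,3,0,0],[0,0,0,0]]]'
python3 -m inch '[[[0,0,0,0],[0,0,0,0],[0,0,0,0],[0,0,-20,0],[0,0,-30,0],[0,0,-40,0],[0,0,0,0]]]' 0
python3 -m inch '[[[50,5,0,0],[50,5,0,0],[50,5,0,0],[50,5,0,0],[48,5,0,0],[0,0,0,0]]]'
python3 -m inch '[[[0,0,0,0.181],[0,0,0,0.181],[0,0,0,0.181],[0,0,0,0.181],[0,0,0,0.181],[0,0,0,0.181],[0,0,0,0.181],[0,0,0,0.181],[0,0,0,0]]]'
python3 - <<'E'
from h import *
go(W(-.012,-.1325,.1),.2194)
t=cam("top");s=cam("scene")
a=cv2.resize(t["img"][155:245,255:395],None,fx=5,fy=5);b=cv2.resize(s["img"][140:280,250:420],None,fx=4.5,fy=4.2)
cv2.imwrite("pics/c4.png",a);cv2.imwrite("pics/c5.png",b)
for n,c in(("top",t),("scene",s)):
  print([(np.round(onz(c,d["at"],.074)[:2],3).tolist(),d["conf"]) for d in place_of(n,"clamp_grip")])
E
```

```text
time: 8.43
tool_pos: [0.5409, -0.0252, 0.0578]
tool_rot: [3.141, 0.0, 1.67]
contact_force: [3.0, -4.8, -0.2]
opening: 0.0136
time: 9.3
tool_pos: [0.5419, -0.025, 0.1506]
tool_rot: [3.136, 0.001, 1.67]
contact_force: [0.2, 0.3, -0.6]
opening: 0.0461
time: 10.05
tool_pos: [0.5394, 0.2273, 0.1463]
tool_rot: [-3.14, -0.001, 1.674]
contact_force: [-0.4, -0.6, 0.4]
opening: 0.0461
time: 11.18
tool_pos: [0.5403, 0.2231, 0.1469]
tool_rot: [3.141, 0.002, 0.222]
contact_force: [0.1, -0.8, -0.2]
opening: 0.046
tool [0.5403 0.2231 0.1469] rot [3.141e+00 2.000e-03 2.220e-01] shift [-59.1 491.8  47.1] roll 0.003 F [ 0.1 -0.8 -0.2] open 46.0
[([0.593, -0.272], 0.52)]
[([0.596, -0.283], 0.68), ([0.542, -0.016], 0.6)]
```

View pics/c5.png

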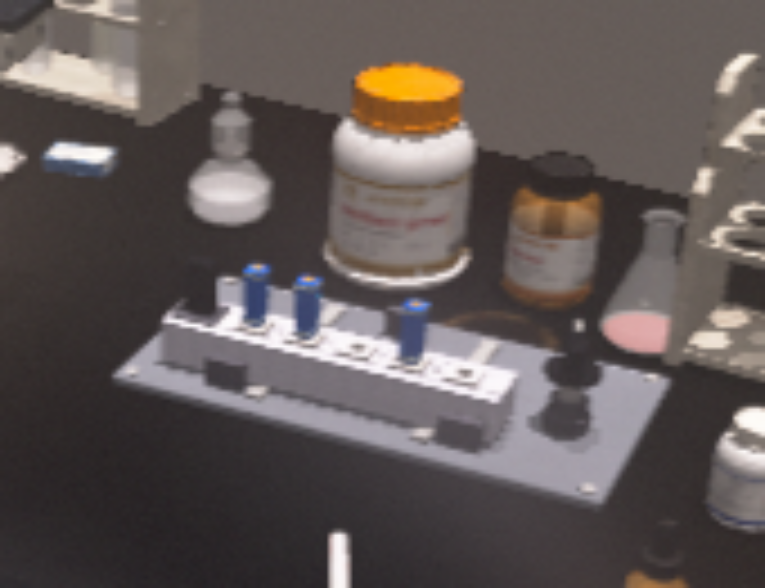

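The carriage is forward against its stops (plugs at about (257,290), (307,305), (413,330)). I moved left rather than right, which did no harm. Next I check the knob from the top view.

View pics/c4.png

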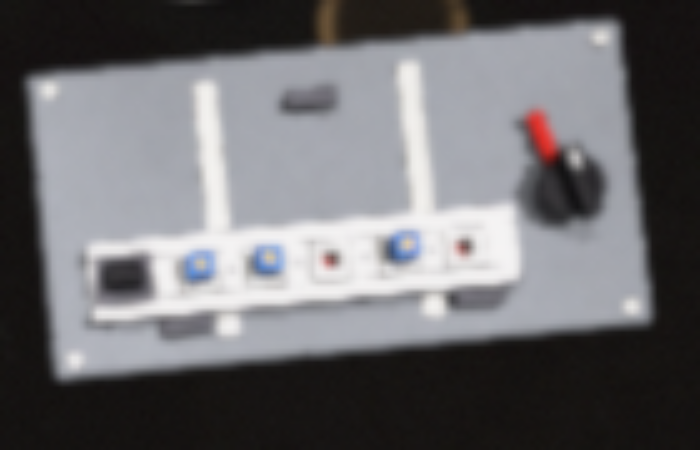

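Run:
```python
from h import *
t=cam("top");a=F[2]
def loc(u,v,z):
    w=onz(t,(155+v/5,255+u/5),z)[:2]-F[:2];return np.round([w[0]*np.cos(a)+w[1]*np.sin(a),-w[0]*np.sin(a)+w[1]*np.cos(a)],4)
print("knob",loc(572,183,.087),loc(563,190,.05),"plugs",loc(200,260,.099),loc(268,255,.099),loc(404,242,.099),"s",loc(331,260,.053),loc(464,246,.053))
go(W(-.0115,-.1325,.15))
```

```text
knob [-0.0139 -0.1346] [-0.013  -0.1365] plugs [-0.0387  0.0752] [-0.0394  0.0378] [-0.0392 -0.037 ] s [-0.0409 -0.0007] [-0.04   -0.0765]
tool [0.5406 0.224  0.1475] rot [-3.142  0.     0.224] shift [-59.7 492.6  -2.4] roll 0 F [ 0.2 -0.5  0.1] open 46.0
```

```bash
python3 -m inch '[[[-6,49.5,0,0],[-6,49.5,0,0],[-6,49.5,0,0],[-6,49.5,0,0],[-6,49.5,0,0],[-6,49.5,0,0],[-6,49.5,0,0],[-6,49.5,0,0],[-6,49.5,0,0],[-6,49.5,0,0]]]'
python3 -m inch '[[[0,0,0,0],[0,0,0,0],[0,0,0,0]]]'
python3 - <<'E'
from h import *
go(W(-.013,-.1345,.065),.2194)
s=cam("scene");cv2.imwrite("pics/c6.png",cv2.resize(s["img"][140:280,250:420],None,fx=4.5,fy=4.2))
E
```

```text
time: 12.68
tool_pos: [0.591, -0.2734, 0.1477]
tool_rot: [-3.142, -0.0, 0.223]
contact_force: [1.3, 0.1, 0.2]
opening: 0.0455
time: 13.05
tool_pos: [0.5911, -0.2703, 0.1478]
tool_rot: [-3.141, 0.0, 0.224]
contact_force: [0.5, 0.3, -0.7]
opening: 0.0464
tool [ 0.5911 -0.2703  0.1478] rot [-3.141  0.     0.224] shift [-1.1  1.2 82.8] roll 0.004 F [ 0.5  0.3 -0.7] open 46.4
```

```bash
python3 -m inch '[[[-1,1,20,0],[0,0,20,0],[0,0,20,0],[0,0,15,0],[0,0,8,0],[0,0,0,0],[0,0,0,0]]]'
python3 -m inch '[[[0,0,0,0],[0,0,0,0],[0,0,0,0],[0,0,0,0],[0,0,0,0]]]' 1 20
python3 - <<'E'
from h import *
go(W(-.013,-.1345,.065),.2194)
s=cam("scene");cv2.imwrite("pics/c7.png",cv2.resize(s["img"][140:280,250:420],None,fx=4.5,fy=4.2))
E
```

```text
time: 13.98
tool_pos: [0.5907, -0.2731, 0.0655]
tool_rot: [3.141, -0.001, 0.222]
contact_force: [-0.5, -0.7, 0.2]
opening: 0.0462
time: 14.6
tool_pos: [0.5902, -0.2762, 0.065]
tool_rot: [3.137, 0.0, 0.221]
contact_force: [-0.6, -10.4, -2.4]
opening: 0.012
tool [ 0.5902 -0.2762  0.065 ] rot [3.137 0.    0.221] shift [ 1.1 -4.4 -0.1] roll 0.002 F [ -0.6 -10.4  -2.4] open 12.0
```

View pics/c7.png

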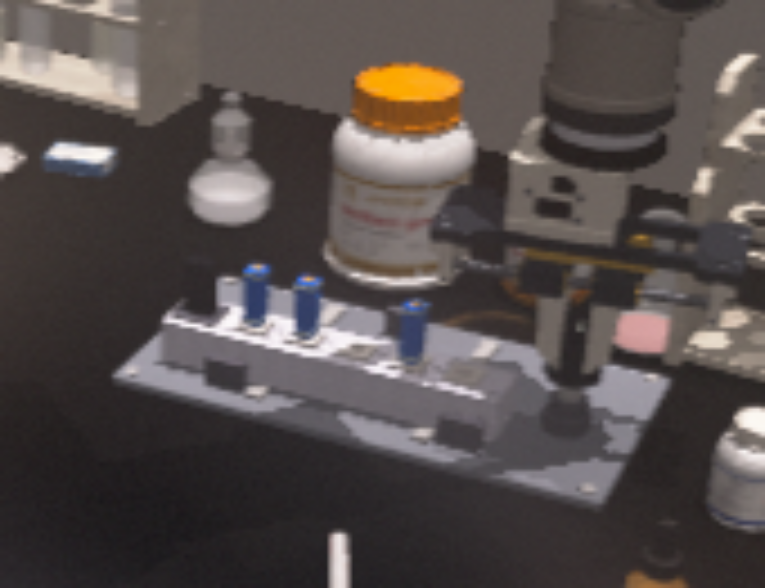

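```bash
python3 -m inch '[[[0,3,0,0],[0,0,0,0],[0,0,0,0]]]'
python3 -m inch '[[[0,0,0,-0.12],[0,0,0,-0.12],[0,0,0,-0.12],[0,0,0,-0.12],[0,0,0,-0.12],[0,0,0,-0.12],[0,0,0,0]]]'
python3 -c 'from h import *
go(W(-.013,-.1385,.065),1.6694)'
```

```text
time: 15.02
tool_pos: [0.5903, -0.2764, 0.0649]
tool_rot: [3.141, 0.001, 0.222]
contact_force: [-5.4, -2.2, 3.7]
opening: 0.012
time: 15.9
tool_pos: [0.5922, -0.2793, 0.065]
tool_rot: [3.135, 0.002, 0.943]
contact_force: [2.5, -12.7, -4.1]
opening: 0.0117
tool [ 0.5922 -0.2793  0.065 ] rot [3.135e+00 2.000e-03 9.430e-01] shift [ 2.  -3.3 -0. ] roll -0.727 F [  2.5 -12.7  -4.1] open 11.7
```

```bash
python3 -m inch '[[[-2.2,2.8,0,0],[0,0,0,0],[0,0,0,0]]]'
python3 -m inch '[[[0,0,0,-0.12],[0,0,0,-0.12],[0,0,0,-0.12],[0,0,0,0],[0,0,0,0]]]'
python3 -m inch '[[[0,0,0,-0.12],[0,0,0,-0.12],[0,0,0,-0.12],[0,0,0,0],[0,0,0,0]]]'
python3 -c 'from h import *
go(W(-.013,-.1385,.065),1.6694);print(observe()["torque"])'
```

```text
time: 16.27
tool_pos: [0.5922, -0.2795, 0.0649]
tool_rot: [3.14, 0.0, 0.942]
contact_force: [-0.2, -4.2, 1.6]
opening: 0.0121
time: 16.9
tool_pos: [0.5938, -0.2802, 0.065]
tool_rot: [3.137, 0.001, 1.302]
contact_force: [5.8, -4.9, -2.1]
opening: 0.012
time: 17.52
tool_pos: [0.5955, -0.2804, 0.065]
tool_rot: [3.134, 0.004, 1.662]
contact_force: [12.0, -5.4, -5.8]
opening: 0.0116
tool [ 0.5955 -0.2804  0.065 ] rot [3.134 0.004 1.662] shift [ 5.1 -4.3 -0. ] roll -0.008 F [12.  -5.4 -5.8] open 11.6
[-1.01618532 -1.74986256 -0.03210143]
```

```bash
python3 -m inch '[[[0,3,0,-0.03],[0,0,0,0],[0,0,0,0]]]'
python3 -m inch '[[[0,0,0,0],[0,0,0,0],[0,0,0,0],[0,0,-20,0],[0,0,-30,0],[0,0,-40,0],[0,0,0,0]]]' 0
python3 -m inch '[[[40,-40,0,0],[40,-40,0,0],[40,-40,0,0],[40,-40,0,0],[40,0,0,0],[0,0,0,0],[0,0,0,0]]]' -0.3
python3 - <<'E'
from h import *
t=cam("top");s=cam("scene")
a=cv2.resize(t["img"][155:245,255:395],None,fx=4,fy=4);b=cv2.resize(s["img"][180:270,270:410],None,fx=4,fy=4)
cv2.imwrite("pics/c8.png",np.vstack([a,b])[:, :]) if 0 else cv2.imwrite("pics/c8.png",np.vstack([cv2.resize(a,(460,296)),cv2.resize(b,(460,296))]))
go(W(-.039,.076,.15),1.6694)
E
```

```text
time: 17.9
tool_pos: [0.5958, -0.2803, 0.065]
tool_rot: [3.139, 0.003, 1.691]
contact_force: [1.7, -7.2, -0.2]
opening: 0.0122
time: 18.77
tool_pos: [0.5966, -0.2797, 0.1586]
tool_rot: [3.136, 0.004, 1.692]
contact_force: [-0.6, -0.1, -0.6]
opening: 0.046
time: 19.65
tool_pos: [0.4123, -0.1001, 0.1545]
tool_rot: [3.141, 0.0, 1.693]
contact_force: [0.8, 0.0, -0.9]
opening: 0.0598
tool [ 0.4123 -0.1006  0.1544] rot [-3.142  0.     1.691] shift [ 19.7 134.8   4.4] roll 0.022 F [1.  0.  0.5] open 59.7
```

View pics/c8.png

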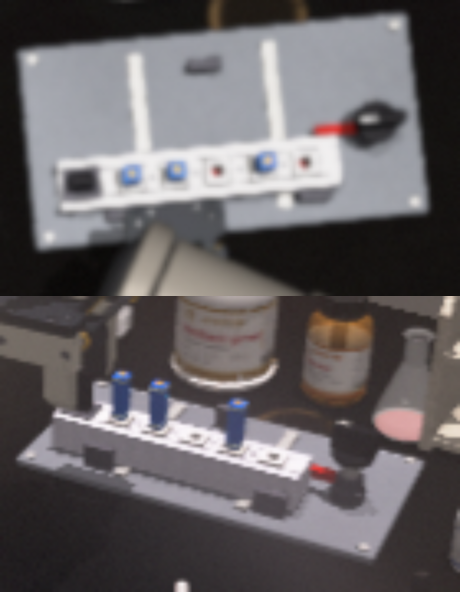

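The clamp is locked: its red bar lies behind the carriage's right end, at (333,130) in the top half and (320,470) in the lower. Now plug 1.

```bash
python3 -m inch '[[[6.5,45,0,0.022],[6.5,45,0,0],[6.5,45,0,0],[0,0,0,0],[0,0,0,0]]]' 0
python3 -c 'from h import *
go(W(-.039,.076,.062),1.6694)'
```

```text
time: 20.38
tool_pos: [0.5433, -0.0666, 0.1539]
tool_rot: [-3.14, -0.001, 1.669]
contact_force: [0.3, -0.4, 0.2]
opening: 0.046
tool [ 0.5433 -0.0666  0.1539] rot [-3.140e+00 -1.000e-03  1.669e+00] shift [ 1.7  0.7 91.9] roll -0.0 F [ 0.3 -0.4  0.2] open 46.0
```

```bash
python3 -m inch '[[[1.7,0.7,20,0],[0,0,25,0],[0,0,25,0],[0,0,15,0],[0,0,7,0],[0,0,0,0],[0,0,0,0]]]'
python3 -m inch '[[[0,0,0,0],[0,0,0,0],[0,0,0,0],[0,0,0,0],[0,0,0,0]]]' 1 30
python3 -c 'from h import *
go(W(-.039,.076,.062),1.6694)'
python3 -m inch '[[[0,0,-1,0],[0,0,-1,0],[0,0,-1,0],[0,0,-1,0],[0,0,0,0],[0,0,0,0]]]'
python3 -c 'from h import *
go(W(-.039,.076,.062),1.6694)'
```

```text
time: 21.25
tool_pos: [0.5451, -0.0645, 0.0635]
tool_rot: [3.14, 0.0, 1.67]
contact_force: [0.1, 0.1, 0.3]
opening: 0.046
time: 21.88
tool_pos: [0.5446, -0.0643, 0.0627]
tool_rot: [3.142, -0.0, 1.67]
contact_force: [0.4, -0.4, 0.0]
opening: 0.0138
tool [ 0.5446 -0.0643  0.0627] rot [ 3.142 -0.     1.67 ] shift [-0.4 -1.   0.7] roll 0.0 F [ 0.4 -0.4  0. ] open 13.8
time: 22.62
tool_pos: [0.5445, -0.0643, 0.0665]
tool_rot: [-3.141, -0.0, 1.67]
contact_force: [0.9, 0.2, -7.5]
opening: 0.014
tool [ 0.5445 -0.0643  0.0665] rot [-3.141 -0.     1.67 ] shift [-0.4 -0.8  4.5] roll 0.0 F [ 0.9  0.2 -7.5] open 14.0
```

```bash
python3 -m inch '[[[0,0,-1,0],[0,0,-1,0],[0,0,-1,0],[0,0,-1,0],[0,0,-1,0],[0,0,-1,0],[0,0,-1,0],[0,0,0,0],[0,0,0,0]]]'
python3 -c 'from h import *
go(W(-.039,.076,.062),1.6694)'
python3 -m inch '[[[0,0,-1,0],[0,0,-0.5,0],[0,0,0,0],[0,0,0,0]]]'
python3 -c 'from h import *
go(W(-.039,.038,.062),1.6694)'
```

```text
time: 23.75
tool_pos: [0.5445, -0.0643, 0.0737]
tool_rot: [-3.141, -0.0, 1.67]
contact_force: [1.0, -0.3, -7.7]
opening: 0.0139
tool [ 0.5445 -0.0643  0.0737] rot [-3.141 -0.     1.67 ] shift [-0.4 -0.8 11.7] roll 0.0 F [ 1.  -0.3 -7.7] open 13.9
time: 24.25
tool_pos: [0.5445, -0.0643, 0.0752]
tool_rot: [-3.141, -0.0, 1.67]
contact_force: [0.7, -1.0, -9.5]
opening: 0.0138
tool [ 0.5445 -0.0643  0.0752] rot [-3.141 -0.     1.67 ] shift [-38.4  -0.8  13.2] roll 0.0 F [ 0.7 -1.  -9.5] open 13.8
```

```bash
python3 -m inch '[[[0,0,0,0],[0,0,0,0],[0,0,0,0],[0,0,0,0],[0,0,-25,0],[0,0,-30,0],[-20,0,0,0],[-18,0,0,0],[0,0,0,0],[0,0,0,0]]]' 0
python3 - <<'E'
from h import *
go(W(-.039,.038,.063),1.6694)
s=cam("scene");cv2.imwrite("pics/c9.png",cv2.resize(s["img"][180:270,270:410],None,fx=4,fy=4))
E
```

```text
time: 25.5
tool_pos: [0.5478, -0.1022, 0.1292]
tool_rot: [-3.14, -0.001, 1.669]
contact_force: [-0.8, 0.6, 0.3]
opening: 0.0455
tool [ 0.5478 -0.1022  0.1292] rot [-3.140e+00 -1.000e-03  1.669e+00] shift [-0.5 -0.3 66.2] roll -0.001 F [-0.8  0.6  0.3] open 45.5
```

View pics/c9.png

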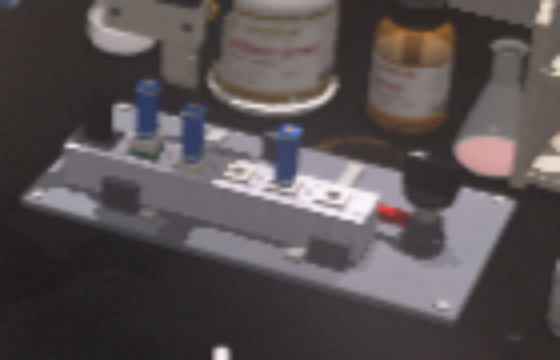

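Sleeve 1 is up and shows green at (147,150). Next, plug 2.

```bash
python3 -m inch '[[[-0.5,-0.4,20,0],[0,0,20,0],[0,0,15,0],[0,0,8,0],[0,0,3,0],[0,0,0,0],[0,0,0,0]]]'
python3 -m inch '[[[0,0,0,0],[0,0,0,0],[0,0,0,0],[0,0,0,0],[0,0,0,0]]]' 1 30
python3 -c 'from h import *
go(W(-.039,.038,.062),1.6694)'
python3 -m inch '[[[0,0,-1,0],[0,0,-1,0],[0,0,-1,0],[0,0,-1,0],[0,0,0,0],[0,0,0,0]]]'
python3 -c 'from h import *
go(W(-.039,.038,.062),1.6694)'
```

```text
time: 26.42
tool_pos: [0.5484, -0.1028, 0.0648]
tool_rot: [3.141, 0.0, 1.67]
contact_force: [-0.2, 0.3, -1.0]
opening: 0.046
time: 27.05
tool_pos: [0.5482, -0.1027, 0.0643]
tool_rot: [3.141, 0.0, 1.67]
contact_force: [0.8, 0.2, -0.0]
opening: 0.014
tool [ 0.5482 -0.1027  0.0643] rot [3.141 0.    1.67 ] shift [ 0.2 -0.8  2.3] roll 0.0 F [ 0.8  0.2 -0. ] open 14.0
time: 27.8
tool_pos: [0.5482, -0.1027, 0.0684]
tool_rot: [3.141, 0.0, 1.67]
contact_force: [1.9, -0.7, 0.3]
opening: 0.0137
tool [ 0.5482 -0.1027  0.0684] rot [3.141 0.    1.67 ] shift [ 0.2 -0.7  6.4] roll 0.0 F [ 1.9 -0.7  0.3] open 13.7
```

Plug 2 came up 4 mm with no force, so it is loose. Lift it out and find the tray again.

```bash
python3 -m inch '[[[0,0,-4,0],[0,0,-6,0],[0,0,-8,0],[0,0,-12,0],[0,0,-20,0],[0,0,-25,0],[0,0,-25,0],[0,0,0,0],[0,0,0,0]]]'
python3 - <<'E'
from h import *
t=cam("top");s=cam("scene")
print([(np.round(onz(t,d["at"],0)[:2],3).tolist(),d["conf"]) for d in place_of("top","reject_tray")],[(np.round(onz(s,d["at"],0)[:2],3).tolist(),d["conf"]) for d in place_of("scene","reject_tray")])
m=cv2.inRange(t["img"],(120,120,120),(255,255,255));m[:110]=0;m[300:]=0;m[:,:70]=0;m[:,200:]=0
c=max(cv2.findContours(m,0,1)[0],key=cv2.contourArea)[:,0]
print(cv2.minAreaRect(np.array([onz(t,(v,u),.016)[:2]*1000 for u,v in c],np.float32)))
go(W(-.039,.038,.062),1.6694)
cv2.imwrite("pics/c10.png",t["img"])
E
```

```text
time: 28.92
tool_pos: [0.5474, -0.1026, 0.1677]
tool_rot: [-3.14, -0.001, 1.67]
contact_force: [-1.0, -0.8, -0.7]
opening: 0.0135
[([0.552, 0.413], 0.81)] [([0.578, 0.419], 0.81)]
((551.5655517578125, 408.38153076171875), (424.8797302246094, 271.7992248535156), 5.032529830932617)
tool [ 0.5475 -0.1025  0.1672] rot [-3.14e+00 -1.00e-03  1.67e+00] shift [ -0.2   0.2 105.2] roll 0.0 F [0.2 0.7 0.1] open 14.1
```

View pics/c10.png

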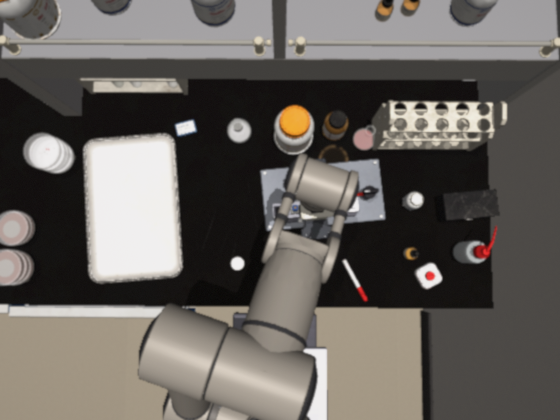

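```bash
python3 -m inch '[[[0,0,-40,0],[40,0,0,0],[50,0,0,0],[50,0,0,0],[50,0,0,0],[50,0,0,0],[50,0,0,0],[50,0,0,0],[50,0,0,0],[50,0,0,0]]]'
python3 -m inch '[[[40,0,0,0],[20,0,0,0],[0,0,0,0],[0,0,0,0],[0,0,0,0]]]'
python3 - <<'E'
from h import *
go([.5,.4,.036],1.6694)
t=cam("top");s=cam("scene");b=s["img"]
m=cv2.inRange(t["img"],(120,120,120),(255,255,255));m[:110]=0;m[300:]=0;m[:,:70]=0;m[:,200:]=0
c=max(cv2.findContours(m,0,1)[0],key=cv2.contourArea)[:,0]
print(cv2.minAreaRect(np.array([onz(t,(v,u),.016)[:2]*1000 for u,v in c],np.float32)))
cv2.imwrite("pics/c11.png",b)
E
```

```text
time: 30.38
tool_pos: [0.504, 0.3367, 0.2076]
tool_rot: [-3.141, 0.0, 1.67]
contact_force: [0.4, -0.3, 0.2]
opening: 0.0138
time: 31.0
tool_pos: [0.4991, 0.3935, 0.2084]
tool_rot: [3.142, 0.0, 1.668]
contact_force: [0.2, 0.2, -1.1]
opening: 0.0138
tool [0.4991 0.3935 0.2084] rot [3.142 0.    1.668] shift [  6.5   1.5 172.4] roll -0.001 F [ 0.2  0.2 -1.1] open 13.8
((552.4034423828125, 408.21917724609375), (423.18731689453125, 271.85009765625), 5.1043477058410645)
```

View pics/c11.png

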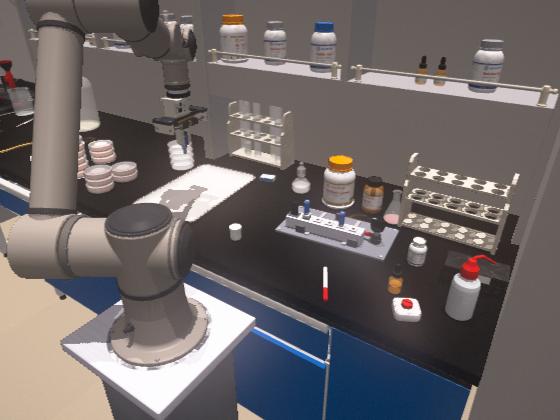

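The plug hangs in the gripper (185,145) above the tray, which hasn't moved. Lower and release.

```bash
python3 -m inch '[[[0,0,35,0],[0,0,35,0],[0,0,35,0],[0,0,30,0],[0,0,20,0],[0,0,10,0],[0,0,4,0],[0,0,0,0],[0,0,0,0]]]'
python3 -m inch '[[[0,0,0,0],[0,0,0,0],[0,0,0,0],[0,0,-5,0],[0,0,-30,0],[0,0,-40,0],[0,0,-45,0],[0,0,0,0],[0,0,0,0]]]' 0
python3 -c 'from h import *
go(W(-.039,-.038,.14),1.6694)'
```

```text
time: 32.22
tool_pos: [0.4991, 0.3951, 0.0402]
tool_rot: [3.14, -0.001, 1.67]
contact_force: [0.2, 0.4, -0.9]
opening: 0.0138
time: 33.35
tool_pos: [0.4982, 0.3946, 0.1589]
tool_rot: [-3.141, 0.0, 1.67]
contact_force: [-0.7, -0.4, -0.8]
opening: 0.046
tool [0.4982 0.3946 0.1589] rot [-3.141  0.     1.67 ] shift [-5.757e+02 -2.000e-01  1.900e+01] roll 0.0 F [-0.7 -0.4 -0.8] open 46.0
```

```bash
python3 -m inch '[[[-55,0,0,0],[-55,0,0,0],[-55,0,0,0],[-55,0,0,0],[-55,0,0,0],[-55,0,0,0],[-55,0,0,0],[-55,0,0,0],[-55,0,0,0],[-55,0,0,0]]]'
python3 -m inch '[[[-25,0,0,0],[0,0,0,0],[0,0,0,0],[0,0,0,0]]]'
python3 - <<'E'
from h import *
go(W(-.039,-.038,.063),1.6694)
t=cam("top")
hsv=cv2.cvtColor(t["img"],cv2.COLOR_BGR2HSV);m=cv2.inRange(hsv,(100,90,50),(130,255,255));m[:,:80]=0;m[:,190:]=0;m[:130]=0;m[285:]=0
p=np.argwhere(m);print(len(p),p.mean(0) if len(p) else 0, onz(t,p.mean(0),.01) if len(p) else 0)
E
```

```text
time: 34.6
tool_pos: [0.552, -0.1539, 0.1575]
tool_rot: [-3.139, -0.002, 1.67]
contact_force: [0.7, 0.9, 0.5]
opening: 0.0458
time: 35.1
tool_pos: [0.5553, -0.1759, 0.1589]
tool_rot: [-3.141, -0.001, 1.671]
contact_force: [-0.1, -0.0, -0.6]
opening: 0.0459
tool [ 0.5553 -0.1759  0.1589] rot [-3.141e+00 -1.000e-03  1.671e+00] shift [-2.4 -0.5 95.9] roll 0.002 F [-0.1 -0.  -0.6] open 45.9
25 [195.92 149.16] [0.58406109 0.36048017 0.01      ]
```

```bash
python3 -m inch '[[[-2.4,-0.6,25,0],[0,0,25,0],[0,0,25,0],[0,0,13,0],[0,0,6,0],[0,0,1,0],[0,0,0,0],[0,0,0,0]]]'
python3 -m inch '[[[0,0,0,0],[0,0,0,0],[0,0,0,0],[0,0,0,0],[0,0,0,0]]]' 1 30
python3 -c 'from h import *
go(W(-.039,-.038,.062),1.6694)'
python3 -m inch '[[[0,0,-1,0],[0,0,-1,0],[0,0,-1,0],[0,0,-1,0],[0,0,0,0],[0,0,0,0]]]'
python3 -c 'from h import *
go(W(-.039,-.038,.062),1.6694)'
```

```text
time: 36.15
tool_pos: [0.5554, -0.18, 0.0649]
tool_rot: [3.14, 0.001, 1.67]
contact_force: [0.1, 0.1, 0.3]
opening: 0.046
time: 36.78
tool_pos: [0.556, -0.1798, 0.0643]
tool_rot: [3.14, 0.0, 1.67]
contact_force: [4.9, 0.6, -1.2]
opening: 0.0135
tool [ 0.556  -0.1798  0.0643] rot [3.14 0.   1.67] shift [ 1.7 -0.9  2.3] roll 0.0 F [ 4.9  0.6 -1.2] open 13.5
time: 37.52
tool_pos: [0.5558, -0.1798, 0.0679]
tool_rot: [3.14, 0.0, 1.67]
contact_force: [5.8, 0.1, -6.0]
opening: 0.0139
tool [ 0.5558 -0.1798  0.0679] rot [3.14 0.   1.67] shift [ 1.6 -0.8  5.9] roll 0.0 F [ 5.8  0.1 -6. ] open 13.9
```

```bash
python3 -m inch '[[[0,1.2,0,0],[0,0,-1,0],[0,0,-1,0],[0,0,-1,0],[0,0,-1,0],[0,0,-1,0],[0,0,-1,0],[0,0,-1,0],[0,0,0,0],[0,0,0,0]]]'
python3 -c 'from h import *
go(W(-.039,-.038,.062),1.6694)'
python3 -m inch '[[[0,0,-1,0],[0,0,-1,0],[0,0,0,0],[0,0,0,0]]]'
python3 -c 'from h import *
go(W(-.039,-.038,.062),1.6694)'
```

```text
time: 38.78
tool_pos: [0.5561, -0.1797, 0.0752]
tool_rot: [-3.141, -0.0, 1.67]
contact_force: [2.7, -2.6, -6.9]
opening: 0.0138
tool [ 0.5561 -0.1797  0.0752] rot [-3.141 -0.     1.67 ] shift [ 1.5 -1.  13.2] roll 0.0 F [ 2.7 -2.6 -6.9] open 13.8
time: 39.28
tool_pos: [0.5561, -0.1797, 0.0772]
tool_rot: [-3.141, -0.0, 1.67]
contact_force: [1.5, -2.1, -9.5]
opening: 0.0136
tool [ 0.5561 -0.1797  0.0772] rot [-3.141 -0.     1.67 ] shift [ 1.5 -1.1 15.2] roll 0.0 F [ 1.5 -2.1 -9.5] open 13.6
```

```bash
python3 -m inch '[[[0,0,0,0],[0,0,0,0],[0,0,0,0],[0,0,0,0],[0,0,-25,0],[0,0,-30,0],[0,0,-30,0],[0,0,0,0],[0,0,0,0]]]' 0
python3 - <<'E'
from h import *
go([.596,-.2803,.065],1.67)
s=cam("scene");b=s["img"]
cv2.imwrite("pics/c12.png",np.vstack([cv2.resize(b[180:270,270:410],None,fx=4,fy=4),cv2.resize(b[155:225,130:270],None,fx=4,fy=3.4)]))
E
```

```text
time: 40.4
tool_pos: [0.5558, -0.1794, 0.1615]
tool_rot: [-3.141, -0.001, 1.67]
contact_force: [-0.4, -0.6, 0.6]
opening: 0.0461
tool [ 0.5558 -0.1794  0.1615] rot [-3.141e+00 -1.000e-03  1.670e+00] shift [-104.4   30.1   96.4] roll -0.0 F [-0.4 -0.6  0.6] open 46.1
```

View pics/c12.png

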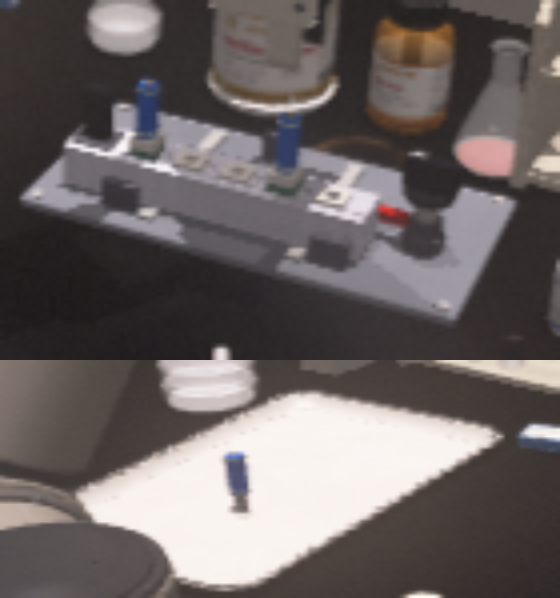

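Sleeves 1 and 4 are up with green showing ((147,148), (287,183)), and the loose plug is in the tray (237,480). Now free the clamp.

```bash
python3 -m inch '[[[-35,10,0,0],[-35,10,0,0],[-34.4,10,0,0],[0,0,20,0],[0,0,25,0],[0,0,25,0],[0,0,20,0],[0,0,6,0],[0,0,0,0],[0,0,0,0]]]'
python3 -m inch '[[[0,0,0,0],[0,0,0,0],[0,0,0,0],[0,0,0,0],[0,0,0,0]]]' 1 20
python3 -c 'from h import *
go([.596,-.2803,.065],1.67)'
```

```text
time: 41.7
tool_pos: [0.5969, -0.2808, 0.067]
tool_rot: [3.14, 0.001, 1.67]
contact_force: [0.2, -0.1, 0.3]
opening: 0.0459
time: 42.32
tool_pos: [0.5959, -0.2806, 0.0663]
tool_rot: [-3.141, -0.0, 1.67]
contact_force: [-3.0, -0.5, 3.0]
opening: 0.0117
tool [ 0.5959 -0.2806  0.0663] rot [-3.141 -0.     1.67 ] shift [0.3 0.1 1.3] roll -0.0 F [-3.  -0.5  3. ] open 11.7
```

```bash
python3 -m inch '[[[0,0,0,0],[0,0,0,0],[5,-0.8,0,0],[0,0,0,0],[0,0,0,0]]]' -0.3
python3 -m inch '[[[0,0,0,0],[0,0,0,0],[0,0,0,0],[0,0,0,0],[0,0,0,0],[0,0,0,0]]]' 1 20
python3 -m inch '[[[0,0,0,0.12],[0,0,0,0.12],[0,0,0,0.12],[0,0,0,0.12],[0,0,0,0.12],[0,0,0,0.12],[0,0,0,0]]]'
python3 -m inch '[[[0,0,0,0.12],[0,0,0,0.12],[0,0,0,0.12],[0,0,0,0.12],[0,0,0,0.12],[0,0,0,0.12],[0,0,0,0.02],[0,0,0,0],[0,0,0,0]]]'
python3 -c 'from h import *
go([.5952,-.2753,.065],.22);print(observe()["torque"])'
```

```text
time: 42.95
tool_pos: [0.5952, -0.2755, 0.0662]
tool_rot: [3.141, -0.0, 1.67]
contact_force: [0.3, -0.3, 0.5]
opening: 0.0568
time: 43.7
tool_pos: [0.5953, -0.2757, 0.0662]
tool_rot: [3.141, 0.0, 1.67]
contact_force: [1.2, 0.5, -0.1]
opening: 0.0121
time: 44.58
tool_pos: [0.5951, -0.2756, 0.0662]
tool_rot: [-3.141, -0.0, 0.951]
contact_force: [0.7, -0.4, 0.1]
opening: 0.0118
time: 45.7
tool_pos: [0.5949, -0.2754, 0.0662]
tool_rot: [-3.141, 0.0, 0.212]
contact_force: [-0.8, 1.7, 1.1]
opening: 0.0122
tool [ 0.5949 -0.2754  0.0662] rot [-3.141  0.     0.212] shift [ 0.3 -0.1  1.2] roll -0.008 F [-0.8  1.7  1.1] open 12.2
[0.23474924 0.44158767 0.27080036]
```

```bash
python3 -m inch '[[[0,0,0,0],[0,0,0,0],[0,0,0,0],[0,0,-25,0],[0,0,-35,0],[0,0,-35,0],[0,0,0,0]]]' 0
python3 -m inch '[[[0,0,0,-0.181],[0,0,0,-0.181],[0,0,0,-0.181],[0,0,0,-0.181],[0,0,0,-0.181],[0,0,0,-0.181],[0,0,0,-0.181],[0,0,0,-0.181],[0,0,0,0],[0,0,0,0]]]'
python3 -c 'from h import *
go(W(-.0379,.117,.16),1.67)'
```

```text
time: 46.58
tool_pos: [0.5967, -0.2767, 0.1648]
tool_rot: [3.137, -0.005, 0.21]
contact_force: [0.6, -0.5, 0.1]
opening: 0.0457
time: 47.82
tool_pos: [0.595, -0.2756, 0.1606]
tool_rot: [-3.141, -0.001, 1.654]
contact_force: [0.3, -0.2, -0.4]
opening: 0.0459
tool [ 0.595  -0.2756  0.1606] rot [-3.141e+00 -1.000e-03  1.654e+00] shift [255.3 -33.    0.8] roll -0.016 F [ 0.3 -0.2 -0.4] open 45.9
```

```bash
python3 -m inch '[[[0,-33,0,-0.016],[51,0,0,0],[51,0,0,0],[51,0,0,0],[51,0,0,0],[51,0,0,0],[0,0,0,0],[0,0,0,0]]]'
python3 - <<'E'
from h import *
go(W(-.0379,.117,.06),1.67)
s=cam("scene");cv2.imwrite("pics/c13.png",cv2.resize(s["img"][180:270,270:410],None,fx=4,fy=4))
E
```

```text
time: 48.82
tool_pos: [0.5363, -0.0252, 0.1613]
tool_rot: [3.141, 0.0, 1.673]
contact_force: [0.1, -0.1, 0.5]
opening: 0.046
tool [ 0.5363 -0.0252  0.1613] rot [3.141 0.    1.673] shift [  0.8   4.6 101.3] roll 0.003 F [ 0.1 -0.1  0.5] open 46.0
```

View pics/c13.png

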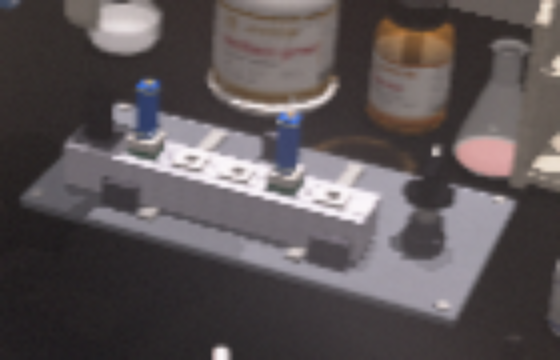

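The clamp is free: the red bar is out of sight and the knob stands as at the start (430,190). Now slide the carriage home.

```bash
python3 -m inch '[[[0.8,4.6,20,0],[0,0,25,0],[0,0,25,0],[0,0,20,0],[0,0,11,0],[0,0,0,0],[0,0,0,0]]]'
python3 -m inch '[[[0,0,0,0],[0,0,0,0],[0,0,0,0],[0,0,0,0],[0,0,0,0]]]' 1 20
python3 -m inch '[[[0,9,0,0],[0,9,0,0],[0,9,0,0],[0,9,0,0],[0,9,0,0],[0,9,0,0],[0,9,0,0],[0,3,0,0],[0,0,0,0],[0,0,0,0]]]'
python3 -m inch '[[[0,1,0,0],[0,1,0,0],[0,1,0,0],[0,1,0,0],[0,1,0,0],[0,1,0,0],[0,0,0,0],[0,0,0,0]]]'
python3 -c 'from h import *
go(W(.03,.117,.059),1.67)'
```

```text
time: 49.75
tool_pos: [0.5411, -0.0241, 0.0609]
tool_rot: [3.14, 0.0, 1.673]
contact_force: [0.2, 0.1, 0.2]
opening: 0.046
time: 50.38
tool_pos: [0.5408, -0.0236, 0.0603]
tool_rot: [3.141, -0.0, 1.674]
contact_force: [0.6, 1.1, 0.6]
opening: 0.0141
time: 51.62
tool_pos: [0.6071, -0.0167, 0.0604]
tool_rot: [3.14, 0.0, 1.674]
contact_force: [2.4, 2.5, 3.0]
opening: 0.0138
time: 52.62
tool_pos: [0.6104, -0.0163, 0.0603]
tool_rot: [-3.138, -0.0, 1.674]
contact_force: [-7.7, -0.5, 7.3]
opening: 0.0139
tool [ 0.6104 -0.0163  0.0603] rot [-3.138 -0.     1.674] shift [-0.7 -2.2  1.4] roll 0.004 F [-7.7 -0.5  7.3] open 13.9
```

```bash
python3 -m inch '[[[0,-1.5,0,0],[0,0,0,0]]]'
python3 -m inch '[[[0,0,0,0],[0,0,0,0],[0,0,0,0],[0,0,-25,0],[0,0,-35,0],[0,0,-35,0],[0,0,-30,0],[0,0,0,0]]]' 0
python3 -m inch '[[[50,-30,0,0],[50,-30,0,0],[50,-30,0,0],[50,-30,0,0],[0,0,0,0],[0,0,0,0]]]'
python3 - <<'E'
from h import *
t=cam("top");s=cam("scene")
cv2.imwrite("pics/c14.png",np.vstack([cv2.resize(t["img"][155:245,225:395],None,fx=3.5,fy=3),cv2.resize(s["img"][150:280,130:430],(595,300))]))
go(W(.03,.117,.059),1.67)
for p in("sample_pot_mid","dropper_bottle_mid","small_bottle_mid"):print(p,[(np.round(d["at"],1).tolist(),round(d["conf"],2)) for d in place_of("scene",p)][:2])
m=cv2.inRange(t["img"],(120,120,120),(255,255,255));m[:110]=0;m[300:]=0;m[:,:70]=0;m[:,200:]=0
c=max(cv2.findContours(m,0,1)[0],key=cv2.contourArea)[:,0]
print(cv2.minAreaRect(np.array([onz(t,(v,u),.016)[:2]*1000 for u,v in c],np.float32)))
E
```

```text
time: 52.88
tool_pos: [0.6104, -0.0163, 0.0603]
tool_rot: [-3.141, -0.0, 1.674]
contact_force: [-2.5, 2.2, 5.4]
opening: 0.0138
time: 53.88
tool_pos: [0.612, -0.0166, 0.1877]
tool_rot: [3.137, 0.001, 1.674]
contact_force: [0.2, -0.1, -0.4]
opening: 0.0458
time: 54.62
tool_pos: [0.4708, 0.17, 0.1845]
tool_rot: [-3.141, 0.0, 1.675]
contact_force: [-0.0, -0.9, -0.1]
opening: 0.0461
tool [0.4714 0.1693 0.1847] rot [-3.141  0.     1.672] shift [-199.4  117.4  125.7] roll 0.002 F [0.4 0.5 0.2] open 45.7
sample_pot_mid [([231.8, 234.6], 0.73), ([276.3, 397.0], 0.35)]
dropper_bottle_mid [([276.8, 396.9], 0.65)]
small_bottle_mid []
((541.6773071289062, 440.7076416015625), (422.7085266113281, 284.9124450683594), 5.083386421203613)
```

View pics/c14.png

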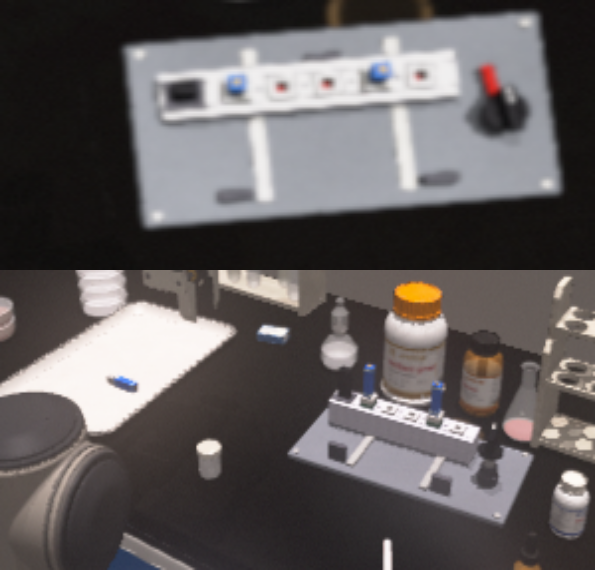

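The carriage is home with both sleeves still raised and the clamp bar swung clear. The tray has shifted about 3 cm, with the loose plug now lying inside it at (123,383). The pot and bottles are standing.

```bash
python3 -c 'from cell import *
print(hand_in())'
```

```text
the job is handed in; nothing more can be done
None
```

The job is done and handed in at about 55 s of robot time; no verdict was reported.

- **Order of work:** I drew the carriage to its front stop and locked the clamp, then tugged the plugs. After that I freed the clamp and slid the carriage home until it met the rear stop, a stroke of about 70 mm.
- **Plugs found:** sleeves 1, 2 and 4 held plugs; sleeves 3 and 5 were empty.
- **Sleeves 1 and 4:** both held at about 10 N. I measured 9.5 N, with readings noisy by about 1 N, and roughly 11 mm of rise. Both stayed drawn up to the green band.
- **Sleeve 2:** its plug came out without resistance and went into the tray.

**Last checks:**
- The last pictures showed the carriage home, the clamp free, both sleeves still raised, and the loose plug lying in the tray.
- The tray had moved about 3 cm to the left since the plug was placed. The arm was not near it, and this is the knock the task warned of.
- The pot and bottles stood where they were by eye. The network did not report the small bottle in the last picture, but it shows there, upright.

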